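# Zero the polarimeter and hold the quartz control barrel in its V-block

### The job

Take the dark zero of the bench polarimeter: with its V-block still empty, swing the sprung shutter lever on the lamp housing over to its stop, away from the arm, and let it spring all the way back by itself. Then take the red-banded control barrel from the rack, lay it in the V-block midway between the two windows and press it down firmly but not hard (about 10 N), so that it bears on both flanks of the V along its length, and finish while still holding it pressed there. Leave the other barrels and everything else on the bench where they are.

Things in the scene. Friction and masses are not known exactly. Their poses are not given: they have to be found in the camera images.
- polarimeter: Bench polarimeter, fixed: grey base with a white lamp housing at its +y end and a white detector housing with a screen at its -y end (both 190 deep, tops at 150), and an open V-block between them. 200 deep (x) by 460 long (y -270 to +190). Origin on the bench under the middle of the V-block; z up, y along the light beam. The two windows face each other at y -69 and +69, height 110.
- seat (a point): Centre of a fully seated barrel, on the V-block's middle, 110 above the bench; axes as the polarimeter's, y along the V. Two saddles (y 27.5 to 52.5 and -27.5 to -52.5, 66 wide in x, tops at 109) form one 90-degree V open upwards; between them is a 55 wide finger gap, floor at 61. A barrel has 20 to spare at each end between the housings.
- v_near: The V's ground aluminium flank on the polarimeter's -x side (both saddles), fixed; smooth, friction about 0.2. Same origin and axes as the polarimeter.
- v_far: The V's ground aluminium flank on the +x side (both saddles), fixed; smooth, friction about 0.2. Same origin and axes as the polarimeter.
- shutter (a joint): Angle of the sprung shutter lever on top of the lamp housing: 0 at rest, leaning to the polarimeter's -x (towards the arm), 0.9 rad at its stop, leaning equally to +x. The spring takes 1.2 N at the ball to start and 3.0 N at the stop, and brings the lever back when let go. The pivot runs along the polarimeter's y at x 0, y 125, height 100; the ball's centre is 110 from it.
- lever_ball (a point): Centre of the shutter lever's black ball, 24 in diameter, on a 7 thick steel rod; at rest about 199 above the bench and 48 to the -x side of the pivot, at the stop 48 to the +x side.
- rack: White storage rack, fixed, 260 (x) by 115 (y), origin under its centre. Three barrels lie across it along its y, 80 apart in x, their axes 47 above the bench, each end on a 10 thick rail (centre lines at y -40 and +40, cheeks 42 high); the base between the rails is 12 high.
- barrel_red: The quartz control barrel to use: aluminium cylinder, 30 in diameter, 100 long, 0.10 to 0.21 kg, glass windows in its ends, two red bands 12 wide 18 either side of its middle. Loose, in any of the rack's three places. Origin at its centre, y along its axis; both ends alike.
- barrel_blue: A like barrel with blue bands, on the rack; to be left there. Origin at its centre.
- barrel_green: A like barrel with green bands, on the rack; to be left there. Origin at its centre.
- tube_rack: Yellow test tube rack, 100 by 220 by 58, with tubes up to 98 high. Bystander, origin under its centre.
- wash_bottle: White wash bottle, 64 in diameter, 170 high. Bystander, origin under its centre.
- paper_roll: Standing printer paper roll, 44 in diameter, 57 high. Bystander, origin under its centre.
- specimen_jar: Clear specimen jar with a white lid, 52 in diameter, 55 high. Bystander, origin under its centre.
- pipette: White pipette lying down, 210 long, 34 wide, 30 high. Bystander, origin on the bench, x along it.
Mind the look-alikes: they are no part of the job. What is shaped like the barrel_red but brown or pink is not meant.

How it is judged:
On the way, in this order (a step that is already met when the one before it is completed fails the run):
1. the shutter lever is swung to its stop, all barrels still on the rack (value of joint shutter above 0.84 rad and distance of barrel_red from where it was at the start of the episode below 0.025 m), for 0.1 s.
2. the shutter lever, let go, has sprung back to rest (value of joint shutter below 0.05 rad and contact force between the fingers and shutter below 0.1 N and distance of barrel_red from where it was at the start of the episode below 0.025 m), for 0.2 s.
3. the red-banded barrel is lifted off the rack (height (world z) of barrel_red above 0.085 m and contact force between the fingers and barrel_red above 1 N), for 0.2 s.
At the end, for the whole second after the job is handed in: Red-banded barrel seated in the V: axis within 3 mm in height and sideways and 0.04 rad, middle within 10 mm of midway, at rest; gripper on it (over 2 N), each flank carrying over 2 N; shutter lever at rest (below 0.05 rad); other barrels and bystanders within 25 mm of their start (x of barrel_red in the frame of seat between -0.003 and 0.003 m and y of barrel_red in the frame of seat between -0.01 and 0.01 m and z of barrel_red in the frame of seat between -0.003 and 0.003 m and angle between the y axis of barrel_red and the y axis of seat, either way round below 0.04 rad and contact force between barrel_red and v_near above 2 N and contact force between barrel_red and v_far above 2 N and contact force between the fingers and barrel_red above 2 N and linear speed of barrel_red below 0.02 m/s and value of joint shutter below 0.05 rad and distance of each of barrel_blue, barrel_green, tube_rack, wash_bottle, paper_roll, specimen_jar, pipette from where it was at the start of the episode below 0.025 m); the arm keeps its last pose, push and grip.
It fails at once if the barrel is pressed or knocked hard onto a flank of the V (over 45 N) (contact force between barrel_red and v_near above 45 N or contact force between barrel_red and v_far above 45 N).
It fails at once if another barrel or a bystander is moved by more than 25 mm (distance of any of barrel_blue, barrel_green, tube_rack, wash_bottle, paper_roll, specimen_jar, pipette from where it was at the start of the episode above 0.025 m).
It also fails if it takes over 69 s, if anything falls off the work surface, if the arm or the gripper's body presses on something with over 40 N, if the wrist force passes 120 N, or if a joint passes its speed limit or range.

### The arm

A 7-joint arm with a two-finger parallel gripper is mounted at the origin on the work surface. World frame = base frame: x ahead of the robot, y to its left, z up, the work surface at z = 0. Lengths are in m, angles in rad, forces in N, time in s.
With the tool pointing down it reaches from about 0.4 to 0.85 m from the base axis. Payload 10.4 kg.
Tool frame: the origin (TCP) lies midway between the tips of the shut fingers; the grasp point (between the pads) lies 19 mm behind it; z points along the fingers, y is the line along which they close (so a half turn about z gives the same grasp; the last joint's range is limited). The gripper opens to 85 mm and grips with 20 to 120 N. Pads are 22 mm wide; open, the fingers measure 114 mm over their backs; the gripper's body (76 mm by 85 mm) begins 54 mm behind the grasp point. The pads swing forward as they close: fully open they stand 13 mm farther back than shut.
Start: joints at [-0.023, 0.332, -0.065, 1.46, 0.022, 1.35, -0.088], TCP at [0.625, 0, 0.231] pointing down, gripper open.
Joint ranges: [-2.6, 2.6], [-0.5, 2.12], [-1.47, 1.34], [0.16, 2.42], [-1.27, 4.41], [0.06, 2.06], [-2.6, 2.6]. Speed limits (rad/s): [2.22, 2.22, 2.79, 2.79, 3.14, 3.14, 3.14].

### API

Orientations are given as a unit quaternion [w, x, y, z].
In Python, from station import ctrl gives the robot as it stands.
- The arm moves only by the tool arm_command, never from a script. Its argument "steps" is text: rows parted by semicolons, each of 4 numbers parted by spaces: the shift along the tool's x, y, z in mm, then the turn about the tool's z in degrees. A call has 1 to 20 rows; each row is the pose to reach, as a shift and turn from the pose commanded when the call began, along the tool's axes at that moment; what a row does not reach only later rows make up. A row lasts 1/10 s, in which the tool goes at most 50 mm and 8.59 degrees, less where a joint would pass 70% of its speed; a pose out of reach is approached as far as the arm can. A call with a gripper value outside its range is refused whole. "claw" is the closure in counts, from 0 (fully open) to 255 (shut), set as the call begins (left out, the last holds). The fingers move at their own pace and stop on an object; "force" is the grip in N (left out, the last holds). Time passes only in rows, so rows that repeat a pose let the fingers close. It gives the time, the measured TCP pose, the force, the opening and the grip force at its end, in the units of the state.
- ctrl.sense(): the state, without advancing time (a new reading comes with each control period).
- ctrl.camera(name): name is "scene" or "side" or "wrist"; returns a dict with "img" (420x560x3 uint8, red, green, blue), "intrinsics" (3x3 intrinsics, pixels), "R" (3x3) and "t" (3): a world point X has camera coordinates R X + t; the wrist camera has in their place "tool_from_camera" (4x4, takes a point from camera to tool coordinates, whose origin is the TCP and whose axes are the flange's). Camera axes: x right, y down, z forward; pixel columns grow to the right and rows downward; lengths in m; the calibration is good to about 2 mm. A picture is of the moment at which its call begins: read the wrist's pose just before it. There is no depth.
- ctrl.close_job(): hands the job in; it is judged then, once.
Trained networks look in a picture, given as the dict that the camera call returned (one of the last four; its "shot" number tells which), for a name from the list of things; names that differ only in an ending like _2 or _b are one class to them, and where a whole thing is asked for, a point or a joint stands for the part that bears it (a point fixed in the world has none). Each returns a list of dicts, best first, with "p" (0 to 1); they miss things now and then, are a little off and sometimes report something else, mostly with a low value. They report only what shows in the picture. A call takes as long as a camera call. They do not tell look-alikes from the thing itself.
- ctrl.find_in(picture, target): "centre" ([x, y, z] in m, in world coordinates, good to about 4 mm: the middle of the surface that is visible of it).
- ctrl.regions_of(picture, target): "mask" (420x560 bool, what is visible of it).
The state is a dict: "clock": time; "q": joint angles; "dq": joint speeds; "effort": joint torques, N m; "ee_pos": TCP position; "orientation": TCP orientation; "contact_force": force on the tool from outside, world axes, zero at the start; "ft_torque": the same for the moment, N m; "finger_gap": finger opening in m; "gripper_force": force on a finger pad.
Only numpy, scipy, OpenCV 4.12 (cv2) and the standard library are available. Lean on these libraries where they do the work, as an engineer would, in place of code of your own. Each camera call takes 0.05 s, during which the arm holds its last target. There are 200 camera calls.

## Working session

There is one attempt and no reset: what is moved stays moved. The work goes in short steps, Python scripts to look and compute and a tool call to move; the robot and the scene stay as the last step left them, time stands still between calls to the robot, and variables do not carry over. Pictures are saved under pics/ and viewed, at most 10 in all, crops included, and the job is handed in when it is done.

Besides the shell and the picture viewer there is one more tool, called after "Call:" as name(argument=value, ...), one argument or row to a line, values as JSON. arm_command: Moves the arm, as the interface text tells. Its arguments: {"type":"object","properties":{"steps":{"type":"string"},"claw":{"type":"number"},"force":{"type":"number"}},"required":["steps"]}

```bash
mkdir -p pics; cat > h.py <<'E'
from station import ctrl
import numpy as np, cv2
E
python3 - <<'E'
from h import *
s=ctrl.sense(); print(s['clock'],s['ee_pos'],s['orientation'],s['finger_gap'],s['contact_force'])
for n in ['scene','side']:
    p=ctrl.camera(n); cv2.imwrite(f'pics/{n}0.png',p['img'][...,::-1])
    print(n,p['R'].tolist(),p['t'].tolist(),p['intrinsics'].tolist())
    for k in ['polarimeter','shutter','lever_ball','rack','barrel_red','barrel_blue','barrel_green','tube_rack','wash_bottle','paper_roll','specimen_jar','pipette','v_near','v_far']:
        try: print(k,[(np.round(d['centre'],3).tolist(),round(d['p'],2)) for d in ctrl.find_in(p,k)[:4]])
        except Exception as e: print(k,e)
E
```

```text
0.0 [ 6.24613650e-01 -4.32896973e-05  2.30497397e-01] [-4.90539859e-04  7.07105873e-01  7.07107307e-01 -5.48786000e-04] 0.08531177685037442 [ 0.39734075 -0.31968245  0.03223269]
scene [[-0.87573629665056, 0.4826836566624825, -0.010120588900696986], [0.38765533181618284, 0.690521885643451, -0.6106577348743711], [-0.28776602030685877, -0.5386984435083763, -0.7918299719753006]] [0.3668563739277183, -0.1404343718883918, 1.5402949631992908] [[489.14954591245726, 0.0, 280.8189219360322], [0.0, 489.14954591245726, 210.87659526427666], [0.0, 0.0, 1.0]]
polarimeter [([0.588, -0.065, 0.144], 0.82)]
shutter [([0.494, -0.073, 0.2], 0.6)]
lever_ball [([0.495, -0.068, 0.201], 0.69), ([0.487, 0.348, 0.018], 0.23)]
rack [([0.487, 0.347, 0.016], 0.93)]
barrel_red [([0.184, 0.324, 0.026], 0.88), ([0.513, 0.124, 0.029], 0.82), ([0.724, 0.386, 0.03], 0.81), ([0.394, 0.337, 0.057], 0.8)]
barrel_blue [([0.476, 0.34, 0.059], 0.89)]
barrel_green [([0.552, 0.342, 0.058], 0.58)]
tube_rack [([0.393, 0.334, 0.057], 0.71), ([0.534, 0.529, 0.061], 0.56), ([0.591, -0.065, 0.139], 0.26)]
wash_bottle [([0.745, 0.198
[... 694 characters left out ...]
)]
shutter [([0.484, -0.066, 0.196], 0.37)]
lever_ball [([0.49, -0.066, 0.197], 0.56)]
rack [([0.451, 0.351, 0.014], 0.64)]
barrel_red [([0.36, 0.124, 0.046], 0.67), ([0.348, 0.542, 0.025], 0.58), ([0.176, 0.333, 0.027], 0.58), ([0.501, 0.132, 0.026], 0.57)]
barrel_blue [([0.461, 0.35, 0.057], 0.61), ([0.541, 0.351, 0.06], 0.36)]
barrel_green [([0.542, 0.349, 0.057], 0.67), ([0.462, 0.35, 0.056], 0.23)]
tube_rack [([0.538, 0.553, 0.057], 0.8), ([0.485, -0.064, 0.197], 0.6)]
wash_bottle [([0.726, 0.196, 0.094], 0.76)]
paper_roll [([0.537, -0.082, 0.137], 0.56), ([0.311, -0.381, 0.04], 0.53)]
specimen_jar [([0.358, 0.122, 0.044], 0.74)]
pipette [([0.29, 0.328, 0.018], 0.79)]
v_near []
v_far []
```

View pics/scene0.png

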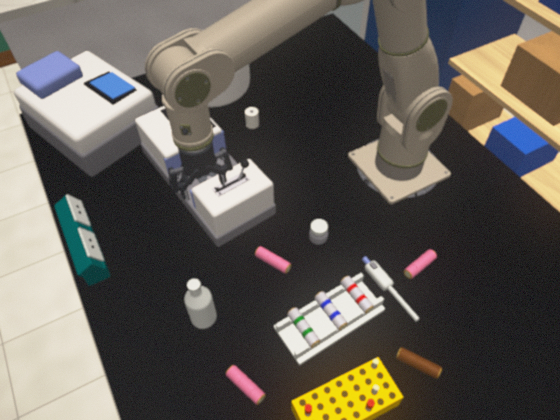

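View pics/side0.png

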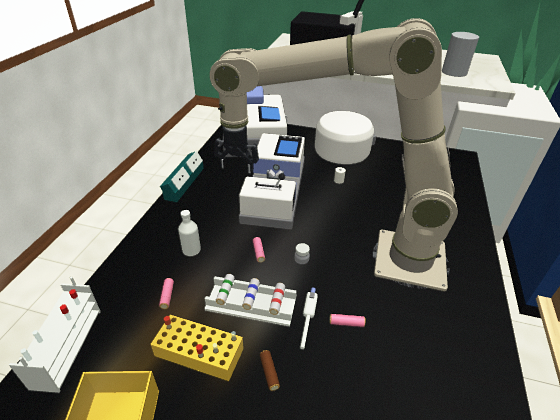

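The scene and side views agree. The rack is at about (0.47, 0.345) with the red barrel at its low-x end (scene px 356,293). The lever ball is at about (0.49, -0.067), and the brown and pink look-alikes lie loose on the bench. I'll go above the V-block for a wrist view.

Call:
arm_command(
  steps="0 0 -40 0;0 0 -80 0;-40 -20 -110 0;-80 -40 -130 0;-120 -60 -140 0;-160 -75 -150 0;-180 -85 -150 0;-180 -85 -150 0;-180 -85 -150 0",
)

```text
clock: 2.4
ee_pos: [0.54, -0.1799, 0.3814]
orientation: [-0.0, 0.707, 0.707, 0.0]
contact_force: [1.1, 1.1, -0.0]
finger_gap: 0.0852
gripper_force: 0.0
```

```bash
cat >> h.py <<'E'
from scipy.spatial.transform import Rotation as Ro
def shot(n):
    s=ctrl.sense(); p=ctrl.camera(n)
    if n=='wrist':
        q=s['orientation']; T=np.eye(4); T[:3,:3]=Ro.from_quat([q[1],q[2],q[3],q[0]]).as_matrix(); T[:3,3]=s['ee_pos']
        C=np.linalg.inv(T@np.array(p['tool_from_camera'])); p['Rw'],p['tw']=C[:3,:3],C[:3,3]
    else: p['Rw'],p['tw']=np.array(p['R']),np.array(p['t'])
    return p
def proj(p,X):
    c=np.atleast_2d(X)@p['Rw'].T+p['tw']; c=c@np.array(p['intrinsics']).T; return c[:,:2]/c[:,2:]
def back(p,uv,z):
    uv=np.atleast_2d(uv); r=np.c_[uv,np.ones(len(uv))]@np.linalg.inv(p['intrinsics']).T@p['Rw']
    o=-p['Rw'].T@p['tw']; return o+r*((z-o[2])/r[:,2])[:,None]
E
python3 - <<'E'
from h import *
s=ctrl.sense(); print(s['clock'],s['ee_pos'],s['orientation'])
p=shot('wrist'); cv2.imwrite('pics/w1.png',p['img'][...,::-1]); print(np.array(p['tool_from_camera']).round(3).tolist())
p2=shot('scene'); cv2.imwrite('pics/scene1.png',cv2.resize(p2['img'][60:270,100:380,::-1],None,fx=2.8,fy=2.8,interpolation=cv2.INTER_CUBIC))
for q in (p,p2):
  for k in ['polarimeter','lever_ball','shutter','v_near','v_far']: print(k,[(np.round(d['centre'],3).tolist(),round(d['p'],2)) for d in ctrl.find_in(q,k)[:2]])
import pickle; pickle.dump((p,p2),open('p1.pkl','wb'))
E
```

```text
2.4 [ 0.5399822  -0.17989787  0.38136381] [-7.13661007e-06  7.07301063e-01  7.06912407e-01  2.36266890e-04]
[[-0.0, -0.951, -0.308, 0.079], [1.0, -0.001, 0.0, -0.0], [-0.001, -0.308, 0.951, -0.143], [0.0, 0.0, 0.0, 1.0]]
polarimeter [([0.551, -0.207, 0.148], 0.9)]
lever_ball [([0.494, -0.072, 0.207], 0.92)]
shutter [([0.492, -0.071, 0.206], 0.6)]
v_near [([0.533, -0.161, 0.104], 0.65)]
v_far [([0.564, -0.158, 0.1], 0.69), ([0.492, -0.071, 0.208], 0.42)]
polarimeter [([0.57, -0.213, 0.144], 0.95)]
lever_ball [([0.492, -0.068, 0.198], 0.57)]
shutter [([0.494, -0.07, 0.204], 0.69), ([0.483, 0.346, 0.016], 0.6)]
v_near []
v_far [([0.574, -0.219, 0.106], 0.41)]
```

View pics/w1.png

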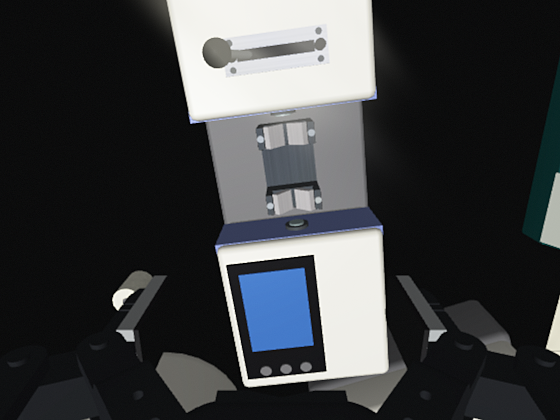

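View pics/scene1.png

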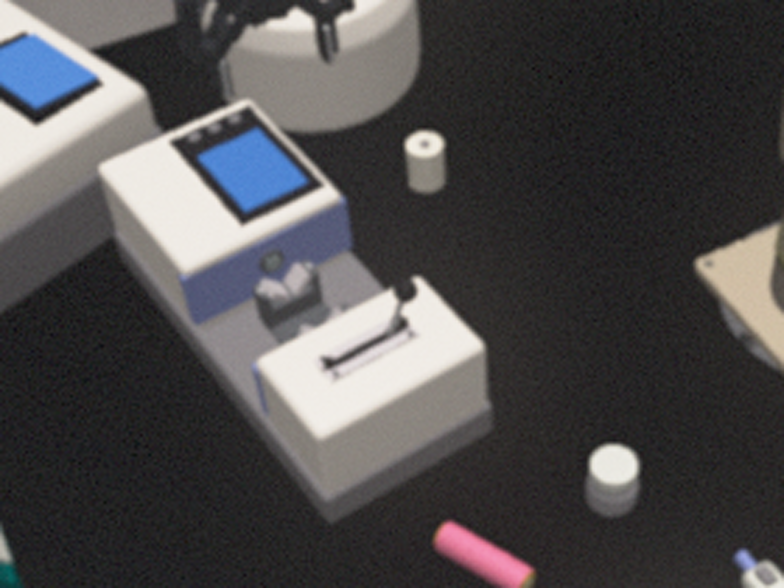

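```bash
python3 - <<'E'
from h import *; import pickle
p,_=pickle.load(open('p1.pkl','rb'))
b=back(p,[(191,121),(376,98),(217,247),(382,231)],.15); print(b.round(4).tolist())
for i,j in((0,1),(2,3)):
    d=b[j]-b[i]; print(np.hypot(*d[:2]),np.degrees(np.arctan2(d[1],d[0])))
print(b.mean(0))
print('ball',back(p,[(217,53)],.199))
im=p['img'][85:245,190:390,::-1]; cv2.imwrite('pics/w1c.png',cv2.resize(im,None,fx=3.7,fy=3.7,interpolation=cv2.INTER_CUBIC))
E
```

```text
[[0.4497, -0.1294, 0.15], [0.634, -0.1075, 0.15], [0.4682, -0.2674, 0.15], [0.6519, -0.2484, 0.15]]
0.18562681620519444 6.7942151807139295
0.1846229463698421 5.917781086345752
[ 0.55096283 -0.18815583  0.15      ]
ball [[ 0.48726593 -0.07076035  0.199     ]]
```

View pics/w1c.png

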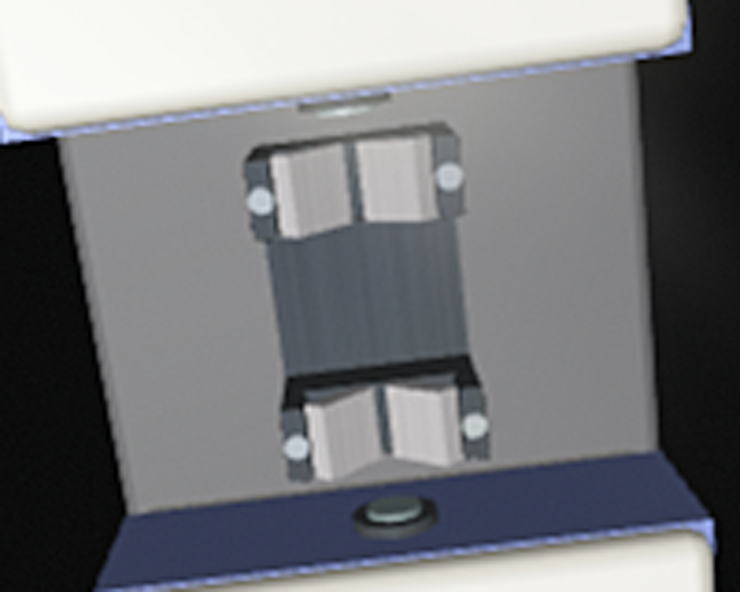

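```bash
python3 - <<'E'
from h import *; import pickle
p,_=pickle.load(open('p1.pkl','rb'))
c=np.array([(260,201),(450,177),(297,448),(475,426)])/3.7+[190,85]
b=back(p,c,.11); print(b.round(4).tolist(),b.mean(0))
a=lambda d:np.degrees(np.arctan2(d[1],d[0]))
print(a(b[1]-b[0]),a(b[3]-b[2]),a(b[0]+b[1]-b[2]-b[3])-90)
print([np.hypot(*(b[i]-b[j])[:2]) for i,j in((0,1),(2,3),(0,2),(1,3))])
c=np.array([(352,150),(355,220),(379,390),(385,455)])/3.7+[190,85]
g=back(p,c,.086);print(g.round(4).tolist())
# fit pose
from scipy.optimize import least_squares
v=np.array([(191,121),(376,98),(217,247),(382,231)]);w=np.array([(260,201),(450,177),(297,448),(475,426)])/3.7+[190,85]
def f(t):
    R=np.array([[np.cos(t[2]),-np.sin(t[2])],[np.sin(t[2]),np.cos(t[2])]])
    L=np.array([(-.093,t[3]),(.093,t[3]),(-.093,-t[3]),(.093,-t[3])]);B=np.array([(-t[4],.04),(t[4],.04),(-t[4],-.04),(t[4],-.04)])
    W=np.vstack([np.c_[L@R.T+t[:2],[.15]*4],np.c_[B@R.T+t[:2],[.11]*4]])
    return (proj(p,W)-np.vstack([v,w])).ravel()
r=least_squares(f,[.55,-.188,.11,.07,.028]); print(r.x,np.degrees(r.x[2]),r.fun.round(1))
t=r.x[2]
for l in[(-.048,.125),(.048,.125)]: print(r.x[0]+l[0]*np.cos(t)-l[1]*np.sin(t),r.x[1]+l[0]*np.sin(t)+l[1]*np.cos(t))
E
```

```text
[[0.5168, -0.1528, 0.11], [0.5747, -0.1456, 0.11], [0.5273, -0.232, 0.11], [0.5847, -0.2246, 0.11]] [ 0.55085888 -0.18874761  0.11      ]
7.05472344932612 7.310158389678872 7.395683544498667
[np.float64(0.05830962559891451), np.float64(0.05785351259647963), np.float64(0.07987112947033542), np.float64(0.07961049686038875)]
[[0.5451, -0.1397, 0.086], [0.5462, -0.162, 0.086], [0.5545, -0.2191, 0.086], [0.5567, -0.2421, 0.086]]
[ 0.5508343  -0.18847392  0.11981979  0.07039149  0.02904091] 6.865168107311054 [ 0.4  0.3  0.7  0.  -1.1  1.7 -0.2 -0.9  0.4 -0.5  0.2 -0.3 -0.4 -0.2
 -0.2  0.1]
0.4882367861587986 -0.07010774773290572
0.5835484847258896 -0.058632552037146554
```

The wrist crop shows the saddle bolts at (260,201), (450,177), (297,448) and (475,426) px. The fit puts the seat at (0.551, -0.1885) with a yaw of about 7.1°, and the ball at (0.488, -0.070). The bolt spacing of 58 × 80 mm matches the given sizes. Next I approach the lever with the fingers shut.

Call:
arm_command(
  steps="35 -32 0 -3;70 -64 0 -6;104 -94 0 -7.1;104 -94 40 -7.1;104 -94 80 -7.1;104 -94 120 -7.1;104 -94 155 -7.1;104 -94 180 -7.1;104 -94 191 -7.1;104 -94 191 -7.1;104 -94 191 -7.1",
  claw=255,
  force=30,
)

```text
clock: 4.1
ee_pos: [0.4467, -0.0761, 0.1916]
orientation: [0.001, 0.662, 0.75, 0.001]
contact_force: [0.2, 0.2, -0.0]
finger_gap: -0.0001
gripper_force: 0.0
```

```bash
python3 - <<'E'
from h import *
s=ctrl.sense(); q=s['orientation'];R=Ro.from_quat([q[1],q[2],q[3],q[0]]).as_matrix()
print(R.round(3).tolist(),s['contact_force'])
p=shot('wrist'); print(proj(p,s['ee_pos']))
for k in ['lever_ball']: print(k,[(np.round(d['centre'],3).tolist(),round(d['p'],2)) for d in ctrl.find_in(p,k)[:2]])
cv2.imwrite('pics/w2.png',p['img'][...,::-1])
E
```

```text
[[-0.124, 0.992, 0.002], [0.992, 0.124, -0.0], [-0.0, 0.002, -1.0]] [ 0.23961238  0.15660095 -0.0318079 ]
[[280.81952961 279.35479343]]
lever_ball [([0.488, -0.068, 0.21], 0.73)]
```

View pics/w2.png

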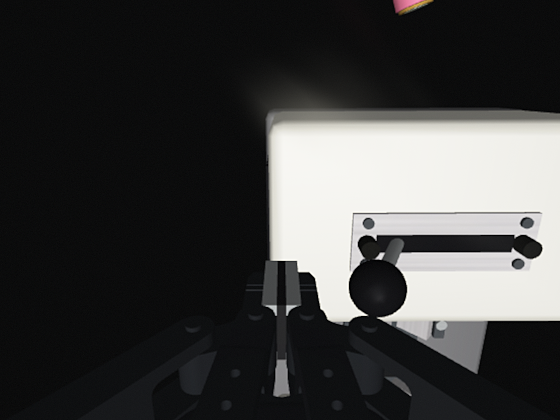

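The wrist view shows the shut fingers (tip at px 281,279) on the near side of the ball (377,288), in line with it and square to the housing. I'll push along the tool's +y.

Call:
arm_command(
  steps="0 15 0 0;0 30 0 0;0 45 0 0;0 60 0 0;0 74 0 0;0 86 0 0;0 96 0 0;0 104 0 0;0 104 0 0;0 104 0 0",
)

```text
clock: 5.2
ee_pos: [0.549, -0.0632, 0.1903]
orientation: [-0.0, 0.662, 0.75, -0.0]
contact_force: [-3.6, -0.1, -2.1]
finger_gap: -0.0003
gripper_force: 1.5
```

```bash
python3 - <<'E'
from h import *
s=ctrl.sense(); print(s['contact_force'],s['ee_pos'])
p=shot('wrist')
for k in ['lever_ball']: print(k,[(np.round(d['centre'],3).tolist(),round(d['p'],2)) for d in ctrl.find_in(p,k)[:2]])
cv2.imwrite('pics/w3.png',p['img'][...,::-1])
E
```

```text
[-3.6114997  -0.09837718 -2.09695639] [ 0.54900691 -0.06317321  0.19027395]
lever_ball [([0.574, -0.059, 0.211], 0.55)]
```

View pics/w3.png

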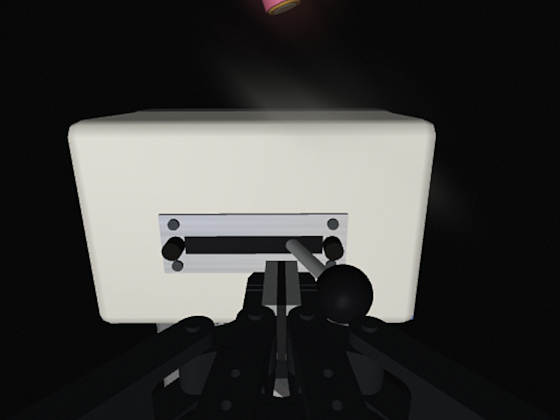

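The ball (344,295) is well past the middle but the rod hasn't reached the stop pin (333,248), so I push a little further.

Call:
arm_command(
  steps="0 3 0 0;0 6 0 0;0 9 0 0;0 9 0 0;0 9 0 0",
)

```text
clock: 5.8
ee_pos: [0.5578, -0.0621, 0.1902]
orientation: [-0.0, 0.662, 0.75, -0.0]
contact_force: [-6.3, -0.2, -0.8]
finger_gap: -0.0
gripper_force: 3.2
```

Call:
arm_command(
  steps="0 2 0 0;0 3 0 0;0 3 0 0;0 3 0 0",
)

```text
clock: 6.2
ee_pos: [0.559, -0.062, 0.1898]
orientation: [-0.002, 0.662, 0.749, -0.002]
contact_force: [-15.9, -1.4, 4.0]
finger_gap: -0.0004
gripper_force: 7.9
```

```bash
python3 - <<'E'
from h import *
s=ctrl.sense(); print(s['contact_force'],s['ee_pos'])
p=shot('wrist'); t=np.radians(7.1);c=np.array([.551,-.1885])
for d in ctrl.find_in(p,'lever_ball')[:2]:
    v=np.array(d['centre'][:2])-c; print(d['p'],v@[np.cos(t),np.sin(t)],d['centre'])
m=ctrl.regions_of(p,'lever_ball')[0]['mask']; ys,xs=np.where(m[260:]);print(xs.max(),xs.min(),ys.min()+260,ys.max()+260)
for a in (.6,.7,.8,.84,.9):
    L=.11*np.sin(a-.45); z=.1+.11*np.cos(a-.45)
    print(a,proj(p,[*(c+np.array([L*np.cos(t)-.125*np.sin(t),L*np.sin(t)+.125*np.cos(t)])),z]))
E
```

```text
[-15.92433722  -1.35938002   4.011419  ] [ 0.55902541 -0.06200576  0.18977107]
0.77 0.04737503257316468 [0.5822, -0.0557, 0.207]
368 292 260 318
0.6 [[262.31790016 302.20022825]]
0.7 [[289.68877633 299.20806873]]
0.8 [[315.4036454  294.88527832]]
0.84 [[325.07297427 292.82860656]]
0.9 [[338.80563554 289.43878122]]
```

The force jumped to 16 N and the ball sits at px 339, where the model puts 0.9 rad, so it is at the stop. I'll lift off so the lever springs back.

Call:
arm_command(
  steps="0 -4 0 0;0 -5 -45 0;0 -5 -90 0;0 -5 -120 0;0 -5 -120 0;0 -5 -120 0;0 -5 -120 0;0 -5 -120 0;0 -5 -120 0",
)

```text
clock: 7.25
ee_pos: [0.556, -0.0623, 0.3095]
orientation: [-0.0, 0.662, 0.75, -0.0]
contact_force: [-0.4, 0.4, 0.6]
finger_gap: 0.0001
gripper_force: 0.0
```

```bash
python3 - <<'E'
from h import *
s=ctrl.sense(); print(s['contact_force'],s['ee_pos'])
p=shot('wrist')
for d in ctrl.find_in(p,'lever_ball')[:2]: print(d)
p=shot('scene')
for k in ['lever_ball','barrel_red','barrel_blue','barrel_green','rack']:
  for d in ctrl.find_in(p,k)[:5]: print(k,np.round(d['centre'],3),round(d['p'],2))
E
```

```text
[-0.37934076  0.43857782  0.6253325 ] [ 0.55597426 -0.06226999  0.3094557 ]
{'centre': [0.4925, -0.0655, 0.2075], 'p': 0.82}
{'centre': [0.5596, -0.1414, 0.0992], 'p': 0.17}
lever_ball [ 0.492 -0.067  0.199] 0.49
barrel_red [0.355 0.533 0.028] 0.93
barrel_red [0.515 0.126 0.028] 0.9
barrel_red [0.183 0.325 0.024] 0.88
barrel_red [0.394 0.335 0.057] 0.6
barrel_red [0.727 0.386 0.026] 0.57
barrel_blue [0.472 0.34  0.061] 0.66
barrel_green [0.552 0.342 0.058] 0.95
rack [0.488 0.347 0.017] 0.77
```

Call:
arm_command(
  steps="40 -13 0 0;85 -28 -10 0;130 -43 -20 0;175 -58 -20 0;220 -73 -20 0;265 -88 -20 0;305 -101 -20 0;335 -110 -20 0;349 -114 -20 0;349 -114 -20 0;349 -114 -20 0",
  claw=0,
)

```text
clock: 8.75
ee_pos: [0.4002, 0.2693, 0.3303]
orientation: [0.0, 0.662, 0.749, -0.0]
contact_force: [0.5, -1.1, -0.1]
finger_gap: 0.085
gripper_force: 0.0
```

```bash
python3 - <<'E'
from h import *
s=ctrl.sense(); print(s['contact_force'],s['ee_pos'],s['orientation'])
p=shot('wrist')
for k in ['barrel_red','barrel_blue','barrel_green','rack']:
  for d in ctrl.find_in(p,k)[:3]: print(k,np.round(d['centre'],3),round(d['p'],2))
  for d in ctrl.regions_of(p,k)[:3]:
    m=d['mask'].astype(np.uint8); c=max(cv2.findContours(m,0,2)[0],key=cv2.contourArea); bx=cv2.boxPoints(cv2.minAreaRect(c))
    b=back(p,bx,.047 if k!='rack' else .03); e=[b[1]-b[0],b[2]-b[1]]; L=[np.hypot(*v[:2]) for v in e]; v=e[int(np.argmax(L))]
    print('  mask',round(d['p'],2),b.mean(0).round(4),np.round(L,4),np.degrees(np.arctan2(v[1],v[0])),bx.mean(0))
cv2.imwrite('pics/w4.png',p['img'][...,::-1])
E
```

```text
[ 0.46020903 -1.11474351 -0.11430854] [0.40024565 0.26933922 0.33029374] [ 1.88337371e-04  6.62069585e-01  7.49442344e-01 -4.91813616e-05]
barrel_red [0.714 0.375 0.023] 0.79
barrel_red [0.388 0.334 0.058] 0.61
barrel_red [0.181 0.32  0.026] 0.57
  mask 0.84 [0.3875 0.3299 0.047 ] [0.1029 0.0296] 93.69216692147795 [276.26428  105.156845]
  mask 0.73 [0.5051 0.1358 0.047 ] [0.029  0.1048] -62.81844632291864 [347.5 270. ]
  mask 0.59 [0.6939 0.3781 0.047 ] [0.0947 0.0152] 109.70068429980611 [551.99994  95.99999]
barrel_blue [0.462 0.338 0.062] 0.68
  mask 0.56 [0.4674 0.3355 0.047 ] [0.102  0.0297] 93.3605158728695 [346.8096 109.0589]
barrel_green [0.54  0.344 0.058] 0.61
  mask 0.85 [0.5469 0.341  0.047 ] [0.1033 0.033 ] 93.07359315673004 [416.51355 112.9189 ]
rack [0.449 0.34  0.01 ] 0.59
  mask 0.97 [0.4715 0.3362 0.03  ] [0.1132 0.2659] 4.1429446005145305 [347.10748 107.77587]
  mask 0.38 [0.3619 0.1096 0.03  ] [0.0746 0.0481] 86.30317595767688 [238.42773 270.21964]
```

View pics/w4.png

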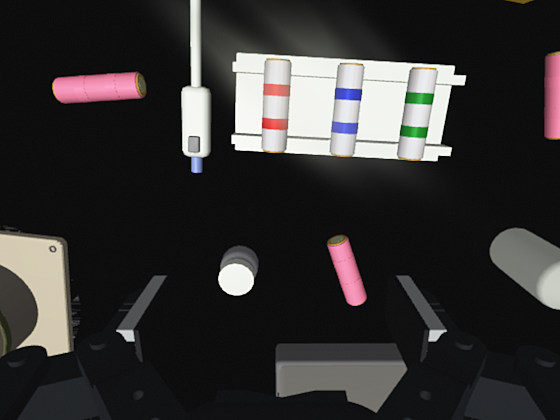

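The red barrel is at px (276,105), the leftmost place on the rack, with the rack's yaw about 4°. I'll move above it and check from close by.

Call:
arm_command(
  steps="20 -2 40 3.1;40 -4 80 3.1;60 -5 120 3.1;63 -5 150 3.1;63 -5 170 3.1;63 -5 170 3.1;63 -5 170 3.1",
  claw=75,
)

```text
clock: 9.9
ee_pos: [0.3874, 0.3319, 0.161]
orientation: [-0.0, 0.682, 0.731, 0.0]
contact_force: [0.4, -0.1, 1.4]
finger_gap: 0.0604
gripper_force: 0.0
```

```bash
python3 - <<'E'
from h import *
s=ctrl.sense(); print(s['ee_pos'],s['finger_gap'])
p=shot('wrist')
print('tcp',proj(p,[s['ee_pos'],[*s['ee_pos'][:2],.047]]))
for k in ['barrel_red']:
  for d in ctrl.find_in(p,k)[:3]: print(k,np.round(d['centre'],3),round(d['p'],2))
  for d in ctrl.regions_of(p,k)[:3]:
    m=d['mask'].astype(np.uint8); c=max(cv2.findContours(m,0,2)[0],key=cv2.contourArea); bx=cv2.boxPoints(cv2.minAreaRect(c))
    b=back(p,bx,.047); e=[b[1]-b[0],b[2]-b[1]]; L=[np.hypot(*v[:2]) for v in e]; v=e[int(np.argmax(L))]
    print('  mask',round(d['p'],2),b.mean(0).round(4),np.round(L,4),np.degrees(np.arctan2(v[1],v[0])),bx.mean(0))
hsv=cv2.cvtColor(p['img'],cv2.COLOR_RGB2HSV); m=(((hsv[...,0]<6)|(hsv[...,0]>174))&(hsv[...,1]>150)&(hsv[...,2]>60)).astype(np.uint8)
n,l,st,ce=cv2.connectedComponentsWithStats(m)
for i in range(1,n):
    if st[i,4]>100: print(st[i],ce[i],back(p,ce[i],.06),back(p,ce[i],.047))
cv2.imwrite('pics/w5.png',p['img'][...,::-1])
E
```

```text
[0.38739419 0.331886   0.16095809] 0.06036515335020464
tcp [[280.8952662  279.37042507]
 [280.85886746 203.28622753]]
barrel_red [0.202 0.327 0.027] 0.7
barrel_red [0.385 0.333 0.056] 0.55
  mask 0.73 [0.3871 0.3276 0.047 ] [0.0293 0.1085] -85.0660459990725 [279.99997 204.49995]
  mask 0.68 [0.4701 0.1881 0.047 ] [0.006 0.016] -81.81836247582538 [364.5 367.5]
  mask 0.67 [0.2144 0.3372 0.047 ] [0.0679 0.0274] 10.808396478552126 [ 43.821793 180.3388  ]
[260 175  41  20 646] [279.57430341 185.57430341] [[0.38534196 0.34864146 0.06      ]] [[0.38552658 0.34531137 0.047     ]]
[260 222  40  21 582] [279.59621993 233.72852234] [[0.38779347 0.31285173 0.06      ]] [[0.38810865 0.30761563 0.047     ]]
```

View pics/w5.png

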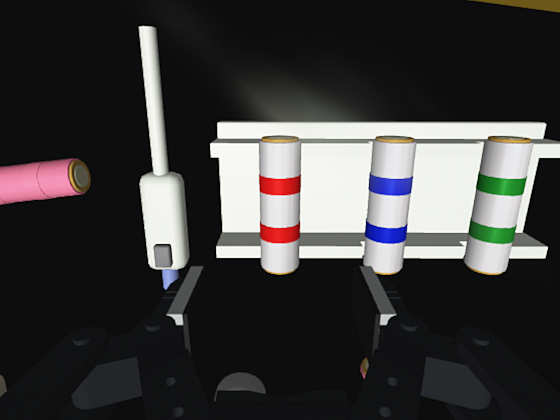

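The bands at px (280,186) and (280,234) give a centre of (0.387, 0.331), 36 mm apart as specified, and the TCP is over it. I'll descend and grip.

Call:
arm_command(
  steps="-1 0 35 0;-1 0 70 0;-1 0 100 0;-1 0 120 0;-1 0 130 0;-1 0 130 0;-1 0 130 0",
)

```text
clock: 10.75
ee_pos: [0.388, 0.3315, 0.0316]
orientation: [0.0, 0.682, 0.731, 0.001]
contact_force: [-0.3, 0.2, -0.1]
finger_gap: 0.0604
gripper_force: 0.0
```

Call:
arm_command(
  steps="0 0 0 0;0 0 0 0;0 0 0 0;0 0 0 0;0 0 0 0;0 0 0 0",
  claw=255,
  force=40,
)

```text
clock: 11.35
ee_pos: [0.3877, 0.3313, 0.0314]
orientation: [0.0, 0.682, 0.731, 0.001]
contact_force: [-1.5, -1.6, 7.3]
finger_gap: 0.0292
gripper_force: 38.9
```

Call:
arm_command(
  steps="0 0 -15 0;0 0 -40 0;0 0 -80 0;0 0 -125 0;0 0 -170 0;0 0 -210 0;0 0 -240 0;0 0 -250 0;0 0 -250 0",
)

```text
clock: 12.25
ee_pos: [0.3874, 0.3312, 0.2817]
orientation: [0.0, 0.682, 0.731, 0.001]
contact_force: [-1.1, 1.7, -2.8]
finger_gap: 0.0287
gripper_force: 40.1
```

```bash
python3 - <<'E'
from h import *
s=ctrl.sense(); print(s['ee_pos'],s['finger_gap'],s['gripper_force'],s['contact_force'])
q=s['orientation'];R=Ro.from_quat([q[1],q[2],q[3],q[0]]).as_matrix()
print(R.round(4).tolist())
d=np.array([.551,-.1885,.30])-s['ee_pos']; print('to above seat, tool mm',(R.T@d*1000).round(1),'yaw',np.degrees(np.arctan2(R[1,1],R[0,1])))
p=shot('wrist')
hsv=cv2.cvtColor(p['img'],cv2.COLOR_RGB2HSV); m=(((hsv[...,0]<6)|(hsv[...,0]>174))&(hsv[...,1]>150)&(hsv[...,2]>60)).astype(np.uint8)
n,l,st,ce=cv2.connectedComponentsWithStats(m)
for i in range(1,n):
    if st[i,4]>60:
        X=back(p,ce[i],s['ee_pos'][2]+.0156+.012)[0]; print(st[i],ce[i],(R.T@(X-s['ee_pos'])).round(4))
cv2.imwrite('pics/w6.png',p['img'][...,::-1])
E
```

```text
[0.38738715 0.33120064 0.28169848] 0.028719144587239537 40.081942677497864 [-1.11605709  1.68542803 -2.75095755]
[[-0.0699, 0.9976, 0.0021], [0.9976, 0.0699, 0.0015], [0.0013, 0.0022, -1.0]]
to above seat, tool mm [-529.8  126.9  -18.7] yaw 4.0080116796822445
[ 241  246   81   48 2394] [280.89849624 274.25229741] [ 0.0174  0.     -0.0276]
[ 244  330   74   47 1842] [281.23995657 358.50597177] [-0.019   0.0001 -0.0276]
```

View pics/w6.png

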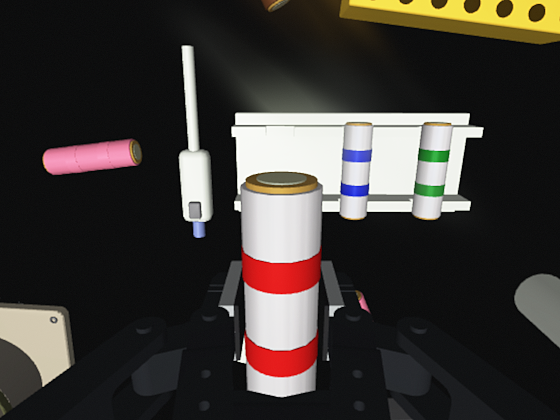

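The barrel is held level and centred (bands at px 281,274 and 281,359). Now I carry it above the V-block.

Call:
arm_command(
  steps="-20 5 -10 0;-55 13 -19 0;-95 23 -19 0;-140 33 -19 0;-185 44 -19 0;-230 55 -19 0;-275 66 -19 -1;-320 77 -19 -2;-365 87 -19 -3.1;-410 98 -19 -3.1;-450 108 -19 -3.1;-485 116 -19 -3.1;-510 122 -19 -3.1;-525 126 -19 -3.1;-530 127 -19 -3.1;-530 127 -19 -3.1;-530 127 -19 -3.1;-530 127 -19 -3.1",
)

```text
clock: 14.1
ee_pos: [0.551, -0.1875, 0.2995]
orientation: [-0.0, 0.661, 0.75, 0.0]
contact_force: [0.6, 0.1, -1.9]
finger_gap: 0.0284
gripper_force: 40.0
```

```bash
cat > loc.py <<'E'
from h import *
s=ctrl.sense(); print(s['ee_pos'],s['finger_gap'],s['gripper_force'],s['contact_force'])
q=s['orientation'];R=Ro.from_quat([q[1],q[2],q[3],q[0]]).as_matrix()
d=np.array([.551,-.1885,.0944])-s['ee_pos']; print('to seat, tool mm',(R.T@d*1000).round(1),'yaw',np.degrees(np.arctan2(R[1,1],R[0,1])))
p=shot('wrist')
for k in ['lever_ball']: print([(np.round(d['centre'],3).tolist(),round(d['p'],2)) for d in ctrl.find_in(p,k)[:1]])
E
cat > loc2.py <<'E'
from loc import *
import sys; cv2.imwrite('pics/%s.png'%sys.argv[1],p['img'][...,::-1])
E
python3 loc2.py w7
```

```text
[ 0.55095383 -0.18747651  0.29947885] 0.02840512613108376 40.0302529335022 [ 0.64030537  0.14482736 -1.86347974]
to seat, tool mm [-1.100e+00 -2.000e-01  2.051e+02] yaw 7.214370793056617
[([0.494, -0.073, 0.211], 0.66)]
```

View pics/w7.png

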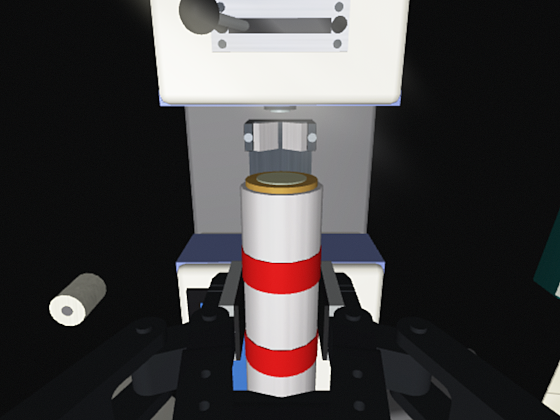

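The saddle bolts at (248,138) and (312,138) are level and centred on the barrel (px 281). I'll descend to 10 mm above the seat.

Call:
arm_command(
  steps="-1 0 25 0;-1 0 60 0;-1 0 95 0;-1 0 125 0;-1 0 150 0;-1 0 170 0;-1 0 185 0;-1 0 195 0;-1 0 195 0;-1 0 195 0;-1 0 195 0",
)

```text
clock: 15.3
ee_pos: [0.5517, -0.1902, 0.1055]
orientation: [0.001, 0.662, 0.75, 0.0]
contact_force: [-0.0, -0.5, -1.9]
finger_gap: 0.0283
gripper_force: 40.0
```

```bash
python3 - <<'E'
from loc import *
pts=[]
t=np.radians(7.1)
c=np.array([.551,-.1885])
for l in[(-.029,.04,.11),(.029,.04,.11),(-.093,.0704,.15),(.093,.0704,.15)]:
    print(l,proj(p,[c[0]+l[0]*np.cos(t)-l[1]*np.sin(t),c[1]+l[0]*np.sin(t)+l[1]*np.cos(t),l[2]]).round(0))
cv2.imwrite('pics/w8.png',p['img'][...,::-1])
E
```

```text
[ 0.55173839 -0.19016682  0.10547416] 0.02828303694636482 40.046895146369934 [-0.00810111 -0.45733168 -1.94468928]
to seat, tool mm [ 1.8 -0.5 11.1] yaw 7.095918372331905
[]
(-0.029, 0.04, 0.11) [[206. 191.]]
(0.029, 0.04, 0.11) [[353. 191.]]
(-0.093, 0.0704, 0.15) [[-73. 120.]]
(0.093, 0.0704, 0.15) [[630. 120.]]
```

View pics/w8.png

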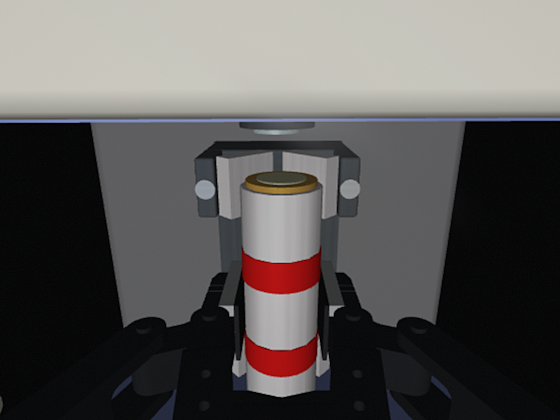

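The bolts (205 and 350, centre 277.5) put the V about 1.3 mm to the left of the barrel axis (281). I'll correct that and lower it slowly.

Call:
arm_command(
  steps="1 -1.2 1 0;1.5 -1.2 3 0;1.5 -1.2 5 0;1.5 -1.2 7 0;1.5 -1.2 8 0;1.5 -1.2 9 0;1.5 -1.2 9 0;1.5 -1.2 9 0",
)

```text
clock: 16.2
ee_pos: [0.5497, -0.1886, 0.0953]
orientation: [0.0, 0.662, 0.75, 0.0]
contact_force: [-0.1, 0.9, -2.0]
finger_gap: 0.0294
gripper_force: 40.1
```

Call:
arm_command(
  steps="0 0 0.5 0;0 0 1 0;0 0 1 0;0 0 1 0",
)

```text
clock: 16.6
ee_pos: [0.5501, -0.1887, 0.0947]
orientation: [0.0, 0.662, 0.75, 0.0]
contact_force: [1.3, -0.3, 0.8]
finger_gap: 0.0287
gripper_force: 40.3
```

Call:
arm_command(
  steps="0 0.3 0.5 0;0 0.3 0.8 0;0 0.3 0.8 0;0 0.3 0.8 0",
)

```text
clock: 17.0
ee_pos: [0.5503, -0.1887, 0.0945]
orientation: [0.0, 0.662, 0.75, 0.0]
contact_force: [-2.5, 0.8, 9.0]
finger_gap: 0.0287
gripper_force: 41.1
```

Call:
arm_command(
  steps="0 -0.1 0.1 0;0 -0.1 0.1 0;0 -0.1 0.1 0;0 -0.1 0.1 0;0 -0.1 0.1 0;0 -0.1 0.1 0",
)

```text
clock: 17.6
ee_pos: [0.5502, -0.1887, 0.0945]
orientation: [0.0, 0.662, 0.75, 0.0]
contact_force: [-3.1, 0.0, 8.7]
finger_gap: 0.0285
gripper_force: 41.1
```

```bash
python3 - <<'E'
from loc import *
F=[]
for i in range(6):
    ctrl.camera('wrist'); x=ctrl.sense(); F.append(np.r_[x['contact_force'],x['ft_torque']])
print(np.mean(F,0).round(2),np.std(F,0).round(2))
p=shot('wrist');cv2.imwrite('pics/w9.png',p['img'][...,::-1])
p=shot('scene')
for k in ['lever_ball','barrel_red','barrel_blue','barrel_green']:
  for d in ctrl.find_in(p,k)[:5]: print(k,np.round(d['centre'],3),round(d['p'],2))
E
```

```text
[ 0.55023238 -0.18870023  0.0944876 ] 0.028491647510270043 41.13275170326233 [-3.13124045e+00  2.51206967e-03  8.68284436e+00]
to seat, tool mm [0.1 0.8 0.1] yaw 7.107856594033462
[]
[-2.1   1.12  9.05  0.18  0.44  0.2 ] [0.6  0.66 0.59 0.03 0.03 0.03]
barrel_red [0.725 0.383 0.027] 0.88
barrel_red [0.352 0.535 0.028] 0.81
barrel_red [0.512 0.124 0.03 ] 0.66
barrel_red [0.186 0.328 0.025] 0.57
barrel_red [ 0.551 -0.169  0.122] 0.47
barrel_blue [0.472 0.344 0.06 ] 0.82
barrel_blue [0.29  0.312 0.022] 0.26
barrel_green [0.551 0.343 0.057] 0.56
```

```bash
python3 - <<'E'
from h import *
for n in ('side','scene'):
  p=shot(n)
  for k in ['lever_ball','shutter']:
    for d in ctrl.find_in(p,k)[:2]: print(n,k,np.round(d['centre'],3),round(d['p'],2))
  a=proj(p,[[.488,-.070,.199],[.584,-.058,.199]]).astype(int)
  for u,v in a: print((u,v),p['img'][v-2:v+3,u-2:u+3].mean((0,1)).round())
E
```

```text
side shutter [ 0.487 -0.067  0.197] 0.62
(np.int64(280), np.int64(175)) [44. 44. 45.]
(np.int64(253), np.int64(173)) [71. 74. 80.]
scene lever_ball [ 0.495 -0.069  0.198] 0.52
scene shutter [0.37  0.118 0.048] 0.25
(np.int64(244), np.int64(164)) [60. 56. 57.]
(np.int64(212), np.int64(181)) [239. 235. 230.]
```

The lever is at rest, the barrel is seated and about 11 N is on the V, shared by both flanks. I'm handing in.

```bash
python3 -c "
from station import ctrl
print(ctrl.close_job())"
```

```text
the job is handed in; nothing more can be done
None
```

I swung the shutter lever to its stop and it sprang back by itself; the red-banded barrel is in the V-block, held down with about 11 N, and the job is handed in with no verdict shown — and I viewed 12 pictures, over the limit of 10.

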